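Set the rice-cooker timer by its thumbwheel and start it

TASK

Set the timer that stands beside the rice cooker: with a fingertip, gently flick the edge of its thumbwheel counter-clockwise (seen from above), until the tooth with the raised fin clicks into place at the cone-shaped pointer and not a click further, and only then press the start button right down and let it come back up. Only touch the timer: do not lift it or shove it along the worktop, and leave the seasoning case, the bottle opener, the cups and the glasses where they are.

Things in the scene. Friction and masses are not known exactly. Their poses are not given: they have to be found in the camera images.
- timer: Timer: loose white plastic base 130 (x) by 200 (y) mm, 2.2 kg, flat top 26 mm above the worktop. Origin: centre of its underside; x to its back (away from the robot at yaw 0), y to its left, z up. On its top lie the grey thumbwheel (left, its edge 8 mm out over the base's front) and the round grey start button (right).
- wheel_axis (a point): On the thumbwheel's upright axis, level with its flat top, 48 mm above the worktop; (-15, 28, 48) mm in the timer's frame. Wheel: flat grey star, disc of 72 mm diameter with 8 straight radial teeth 9 mm wide reaching 58 mm from the axis, all filling heights 32 to 48 mm. A fingertip fits between two teeth. At every click one tooth points to the timer's front (-x).
- wheel (a joint): Wheel angle, rad, growing counter-clockwise from above (teeth at the front move to the timer's right, -y). 0: finned tooth at the pointer. Clicks every 0.7854, past half a click snaps on to the next by itself and stops. Starts 2, 3 or 4 clicks short, settled in 0.5 s (rarely balanced between two of these: any nudge frees it). About 3 N at a tooth turns it, more if hurried. Stops at -3.69 and 2.12.
- fin (a point): Point on the wheel, in the middle of the finned tooth, 45 mm from the axis, at half the fin's height. The fin is a grey upright block along that one tooth, 24 by 9 mm, standing 13 mm above the wheel's flat top (top 61 mm above the worktop); the other seven teeth are flat.
- pointer_tip (a point): Tip of the white cone-shaped pointer fixed on the timer's top behind the wheel, 60 mm from the wheel's axis straight towards the timer's +x, 35 mm above the worktop. The cone, 17 mm long and 18 mm thick at its root, points at the wheel.
- start_top (a point): Centre of the start button's top face: a round grey push button of 28 mm diameter in a white collar of 44 mm diameter. Unpressed the face is 48 mm above the worktop, 10 mm proud of the collar; at (20, -68) mm in the timer's frame.
- start (a joint): Start button travel in m: 0 unpressed, 0.006 right down (about 5 N); a spring brings it back up.
- case: Bystander: pale yellow plastic seasoning case, 93 by 63 mm, 45 mm high, latched shut, standing loose beside the timer on its left. Origin: centre of its underside.
- opener: Bystander: flat aluminium bottle opener, about 122 mm long, 5 mm thick, lying loose on the worktop to the right of the timer. Origin: on its underside near its middle.
- cup_a: Bystander: white ceramic cup, 72 mm across, 78 mm high, loose on the tray. Origin: centre of its underside.
- cup_b: Bystander: the other, like cup_a.
- glasses_a: Bystander: two soju glasses nested one in the other, 54 mm across, 84 mm high, loose on the tray. Origin: centre of the underside.
- glasses_b: Bystander: the other nested pair, like glasses_a.
- tray: Bamboo tray, 320 (x) by 240 (y) mm, rim 27 mm high, fixed on the worktop to the left. Origin: centre of its underside.
There are look-alikes about, which are no part of the job. What is shaped like the timer but red is not meant.

How it is judged:
By the outcome, as a careful person would: the job done as asked, in the order asked, and still so for the second after the job is handed in, with the robot touching nothing.
It also fails if it takes over 51 s, if anything falls off the work surface, if the arm or the gripper's body presses on something with over 40 N, if the wrist force passes 120 N, or if a joint passes its speed limit or range.

ROBOT

A 6-joint arm with a two-finger parallel gripper is mounted at the origin on the work surface. World frame = base frame: x ahead of the robot, y to its left, z up, the work surface at z = 0. Lengths are in mm, angles in rad, forces in N, time in s.
With the tool pointing down it reaches from about 300 to 775 mm from the base axis. Payload 14.6 kg.
Tool frame: the origin (TCP) lies on the centre line of the jaws, within the pads' length; the fingertips stand 19 mm ahead of it and the grasp point (between the pads) is the TCP (bot.tip_reach is the distance from the TCP to the fingertips, in mm); y points along the fingers, x is the direction in which the jaws open and shut, and the axes are right-handed (so a half turn about y gives the same grasp; the last joint's range is limited). The gripper opens to 85 mm and grips with 20 to 120 N. Pads are 22 mm wide; open, the fingers measure 114 mm over their backs; the gripper's body (76 mm by 85 mm) begins 54 mm behind the grasp point. The pads swing forward as they close: fully open they stand 13 mm farther back than shut.
Start: joints at [-1.354, 0.3, 1.521, -0, 1.321, -0.067], TCP at [153.996, -527.991, 250.281] pointing down, gripper open.
Joint ranges: [-3.03, 3.03], [-0.79, 2.21], [0.23, 2.52], [-1.04, 4.18], [0, 3.07], [-2.55, 2.55]. Speed limits (rad/s): [2.22, 2.22, 2.57, 3.14, 3.14, 3.14].

INTERFACE

Orientations are given as a unit quaternion [w, x, y, z].
In Python, from rig import bot gives the robot as it stands. Calls block until the motion is done:
- bot.move_to(position, orientation): joint-space move of the TCP to a pose.
- bot.servo_line(position, attitude=None, speed=150, until_force=None): straight line of the TCP; attitude=None keeps the orientation; speed is the mean speed in mm/s. With until_force (N) it stops when the force on the tool has changed by that much, and returns True; else False.
- bot.move_joints(angles): joint-space move.
- bot.move_gripper(opening, grip_force=None): finger opening in mm; grip_force is the grip in N (None keeps the last); returns when the fingers have stopped.
- bot.dwell(seconds).
- bot.ik(position, orientation): joint angles nearest the present ones, or None.
- bot.read_state(): the state.
- bot.read_camera(name): name is "scene" or "top"; returns a dict with "image" (384x512x3 uint8, blue, green, red), "depth" (384x512 float32, mm along the optical axis (not along the pixel's ray), 0 where there is no reading), "fovy" (degrees; the focal length in pixels is half the picture's height over the tangent of half this angle, whatever the lens; pixels are square), "cx", "cy" (the principal point, pixels), "k1" (the pictures are not rectified: a ray, as slopes to the right and down, at radius r is drawn at 1 + k1 r^2 times it, then the intrinsics apply), "eye" and "attitude" of the camera in the world. Camera axes: x right, y down, z forward; pixel columns grow to the right and rows downward; lengths in mm; the calibration is good to about 2 mm. A picture is of the moment at which its call begins.
A pose or a line that the arm cannot do raises bot.MotionError and nothing moves.
- bot.finish_job(): hands the job in, once; it reports no verdict.
The state is a dict: "clock": time; "joint_positions": joint angles; "qvel": joint speeds; "effort": joint torques, N m; "ee_pos": TCP position; "tool_rot": TCP orientation; "ft_force": force on the tool from outside, world axes, zero at the start; "moment": the same for the moment, N m; "grip_width": finger opening in mm.
Only numpy, scipy, OpenCV 4.12 (cv2) and the standard library are available. Lean on these libraries where they do the work, as an engineer would, in place of code of your own. Each camera call takes 0.05 s, during which the arm holds its last target.

## Working session

There is one attempt and no reset: what is moved stays moved. The work goes in short steps, each a Python script; the robot and the scene stay as the last script left them, time stands still between calls to the robot, and variables do not carry over. Pictures are saved under pics/ and viewed, and the job is handed in when it is done.

```bash
ls; mkdir -p pics
python3 - <<'E'
from rig import bot
import cv2,pickle
s=bot.read_state();print(s['clock'],s['ee_pos'],s['tool_rot'],s['grip_width'])
for n in('scene','top'):
    c=bot.read_camera(n);pickle.dump(c,open(n+'0.pkl','wb'));cv2.imwrite(f'pics/{n}0.png',c['image']);print({k:v for k,v in c.items() if k not in('image','depth')})
E
```

```text
pics
0.0 [ 153.97863396 -527.79202216  249.7331365 ] [ 0.56595956 -0.56543383  0.42454462 -0.42395311] 85.27161441661141
{'fovy': 43.87917044531957, 'cx': 257.79929455386315, 'cy': 191.22982485556875, 'k1': -0.014614728100425918, 'eye': array([1042.94640437, -439.3655432 ,  840.77140997]), 'attitude': array([-0.34156747,  0.84075192,  0.39051398, -0.15481184])}
{'fovy': 42.21754542713441, 'cx': 255.55737308238477, 'cy': 193.08946764612918, 'k1': -0.014555116997612076, 'eye': array([ 276.97945847,   54.75912142, 1507.90602939]), 'attitude': array([-0.03246997,  0.71138022, -0.70065297,  0.04437681])}
```

View pics/scene0.png

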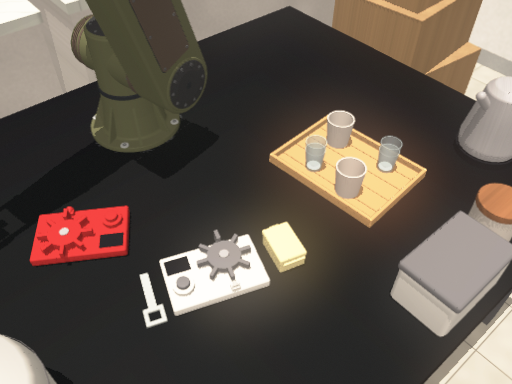

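View pics/top0.png

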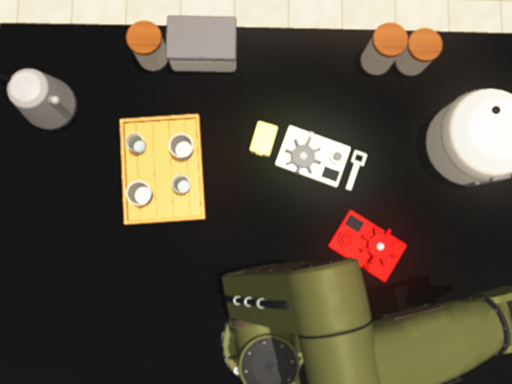

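The white timer is at scene px (214,273) and top px (313,157). The red look-alike is at scene (80,235) and top (367,246). The case and the opener lie on either side of the white one. Next I'll crop in on it.

Run:
```python
import cv2
a=cv2.imread('pics/scene0.png')[220:320,140:310];cv2.imwrite('pics/c1.png',cv2.resize(a,None,fx=4.7,fy=4.7,interpolation=cv2.INTER_CUBIC))
a=cv2.imread('pics/top0.png')[110:210,240:380];cv2.imwrite('pics/c2.png',cv2.resize(a,None,fx=5.7,fy=5.7,interpolation=cv2.INTER_CUBIC))
```

```text
(no output)
```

View pics/c1.png

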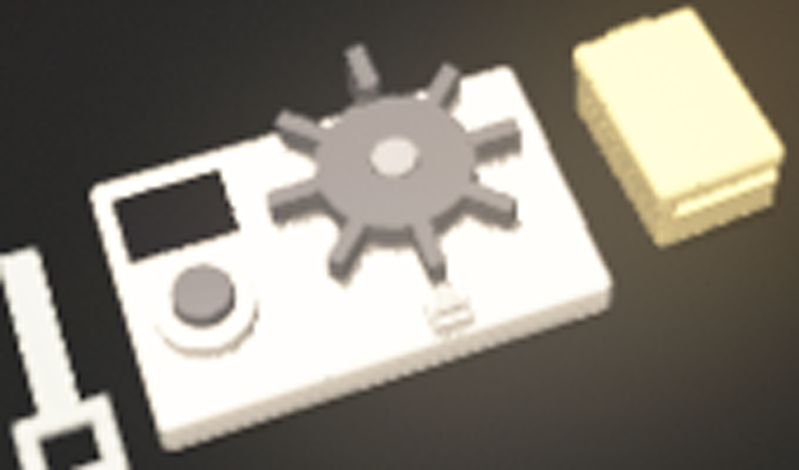

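View pics/c2.png

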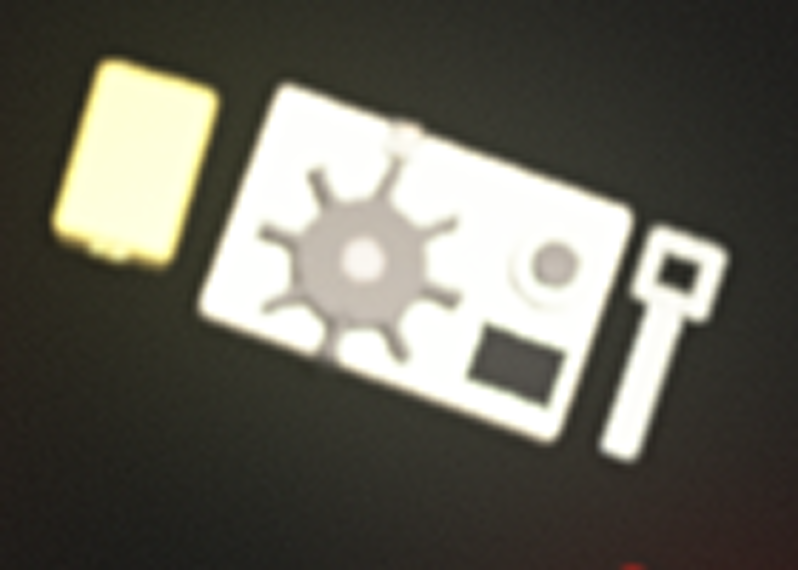

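```bash
cat > h.py <<'E'
import numpy as np,cv2,pickle
from scipy.spatial.transform import Rotation as R
def Rc(c): return R.from_quat(c['attitude'],scalar_first=True).as_matrix()
def K(c):
    f=192/np.tan(np.radians(c['fovy'])/2); return f
def rays(c,uv):
    uv=np.atleast_2d(uv).astype(float);f=K(c);d=(uv-[c['cx'],c['cy']])/f
    s=d.copy()
    for _ in range(10): s=d/(1+c['k1']*(s**2).sum(1,keepdims=True))
    return np.c_[s,np.ones(len(s))]
def onz(c,uv,z):
    r=rays(c,uv)@Rc(c).T;t=(z-c['eye'][2])/r[:,2];return c['eye']+r*t[:,None]
def cloud(c):
    v,u=np.mgrid[:384,:512];r=rays(c,np.c_[u.ravel(),v.ravel()])
    P=(r*c['depth'].reshape(-1,1))@Rc(c).T+c['eye'];return P.reshape(384,512,3)
def proj(c,P):
    q=(np.atleast_2d(P)-c['eye'])@Rc(c);s=q[:,:2]/q[:,2:]
    s=s*(1+c['k1']*(s**2).sum(1,keepdims=True));return s*K(c)+[c['cx'],c['cy']]
E
python3 - <<'E'
from h import *
S=pickle.load(open('scene0.pkl','rb'));T=pickle.load(open('top0.pkl','rb'))
def s(x):return np.array(x)/4.7+[140,220]-.5+.5/4.7
def t(x):return np.array(x)/5.7+[240,110]-.5+.5/5.7
print('wheel',onz(S,s([394,157]),50)[0],onz(T,t([364,258]),50)[0])
print('btn',onz(S,s([203,293]),48)[0],onz(T,t([556,264]),48)[0])
# base top corners
print(onz(S,s([[95,188],[508,68],[612,288],[165,438]]),26))
print(onz(T,t([[285,85],[632,210],[553,440],[201,310]]),26))
for n,c in(('s',S),('t',T)):
    P=cloud(c); w=np.array([476,-28]) if 0 else onz(S,s([394,157]),50)[0][:2]
    m=(np.hypot(*(P[...,:2]-w).T).T<110)&(P[...,2]>54)&(P[...,2]<75)
    print(n,m.sum());print(np.c_[np.argwhere(m)[:,::-1],P[m].round(1)][:40])
    m=(np.hypot(*(P[...,:2]-w).T).T<30);print('disc z',np.median(P[m][:,2]))
    m=(np.hypot(*(P[...,:2]-w).T).T<180)&(P[...,2]>21)&(P[...,2]<30)
    if m.sum()>20:
        r=cv2.minAreaRect(P[m][:,:2].astype(np.float32));print('base',r,np.median(P[m][:,2]))
E
```

```text
wheel [ 552.14183856 -108.53454055   50.        ] [ 553.24400774 -109.77198848   50.        ]
btn [ 555.42595992 -211.05160079   48.        ] [ 552.23093881 -210.85786662   48.        ]
[[ 465.44798133 -210.5130122    26.        ]
 [ 530.65318537  -26.68237838   26.        ]
 [ 652.44904334  -69.30238865   26.        ]
 [ 589.59482123 -255.56359691   26.        ]]
[[ 650.92631774  -69.82245423   26.        ]
 [ 586.33882175 -255.68027035   26.        ]
 [ 462.00590943 -212.90987979   26.        ]
 [ 528.31240133  -26.07386576   26.        ]]
s 50
[[ 214.   230.   496.6  -90.6   58.4]
 [ 215.   230.   498.8  -89.6   59.5]
 [ 216.   230.   500.7  -88.3   60.3]
 [ 213.   231.   498.   -94.2   59.1]
 [ 214.   231.   499.3  -92.6   59. ]
 [ 215.   231.   501.6  -91.6   60.4]
 [ 216.   231.   504.5  -91.    62.7]
 [ 217.   231.   504.   -88.1   59.9]
 [ 213.   232.   498.4  -94.7   56.5]
 [ 214.   232.   502.5  -94.8   60.5]
 [ 215.   232.   505.8  -94.5   63.3]
 [ 216.   232.   505.5  -91.8   61. ]
 [ 217.   232.   505.8  -89.5   59.4]
 [ 214.   233.   503.9  -96.    59.5]
 [ 215.   233. 
[... 2095 characters left out ...]
.7 -128.4   57.5]
 [ 301.   161.   533.8 -102.1   54.3]
 [ 303.   162.   530.9 -108.    54.4]
 [ 309.   163.   528.1 -125.8   54.6]
 [ 297.   164.   524.6  -90.2   54.4]
 [ 301.   165.   521.7 -102.1   54.9]
 [ 310.   165.   521.9 -128.6   56.2]
 [ 298.   166.   516.4  -91.9   67.6]
 [ 299.   166.   516.8  -95.    65.5]
 [ 300.   166.   518.2  -98.9   57.2]
 [ 301.   166.   517.8 -101.5   59.9]
 [ 306.   166.   519.  -117.    54.6]
 [ 308.   166.   519.1 -122.9   54.3]
 [ 298.   167.   514.7  -92.7   59.7]
 [ 299.   167.   513.6  -94.9   67. ]]
disc z 48.50132204225815
base ((567.657958984375, -105.86363220214844), (273.4161682128906, 131.39308166503906), 70.38461303710938) 25.95440345700115
```

The fin is seen at about (508,-94), z 60, so it's on the front tooth and the wheel is 4 clicks short. Both cameras agree on the timer: centre about (558,-140.5), yaw about -0.341. I'll shut the gripper, move in front of the wheel and check the fingertip geometry.

```bash
cat >> h.py <<'E'
YAW=-0.341;C=np.array([558,-140.5])
def tw(p): 
    c,s=np.cos(YAW),np.sin(YAW);return C+np.array([[c,-s],[s,c]])@np.array(p[:2])
AX=tw([-15,28])
def quat(ang,sg=1):
    x=sg*np.array([np.cos(ang),np.sin(ang),0]);y=np.array([0,0,-1.]);z=np.cross(x,y)
    return R.from_matrix(np.c_[x,y,z]).as_quat(scalar_first=True)
def pose(phi,r,z):  # phi deg from timer front, CCW
    a=np.pi+YAW+np.radians(phi);return np.r_[AX+r*np.array([np.cos(a),np.sin(a)]),z],a
E
python3 - <<'E'
from h import *
from rig import bot
s=bot.read_state()
print(R.from_quat(s['tool_rot'],scalar_first=True).as_matrix().round(2),bot.tip_reach,AX)
for sg in(1,-1):
  for ph in(-22.5,22.5):
    p,a=pose(ph,90,57);print(sg,ph,p,bot.ik(p,quat(a,sg)))
  p=np.r_[tw([20,-68]),67];print(bot.ik(p,quat(a,sg)))
E
```

```text
[[ 0.28 -0.    0.96]
 [-0.96  0.    0.28]
 [-0.   -1.    0.  ]] 19.0 [ 553.22772043 -109.095775  ]
1 -22.5 [486.38449502 -48.82983755  57.        ] None
1 22.5 [ 463.34796942 -113.74661992   57.        ] None
None
-1 -22.5 [486.38449502 -48.82983755  57.        ] [-1.75001104e-01  4.28648937e-01  1.85698581e+00 -4.44089210e-16
  8.55957910e-01  5.58697977e-01]
-1 22.5 [ 463.34796942 -113.74661992   57.        ] [-3.17516140e-01  4.07994370e-01  1.88914868e+00 -4.44089210e-16
  8.44449607e-01 -3.69215222e-01]
[-4.26027455e-01  5.99473144e-01  1.54899934e+00 -4.44089210e-16
  9.93120172e-01 -4.77726537e-01]
```

Run:
```python
from h import *
from rig import bot
p,a=pose(-22.5,95,130)
bot.move_to(p,quat(a,-1)); bot.move_gripper(0)
s=bot.read_state();print(s['clock'],s['ee_pos'],p,s['grip_width'],s['ft_force'])
c=bot.read_camera('scene');pickle.dump(c,open('scene1.pkl','wb'))
cv2.imwrite('pics/s1.png',cv2.resize(c['image'][130:300,130:340],None,fx=3.5,fy=3.5,interpolation=cv2.INTER_CUBIC))
print(proj(c,[[*s['ee_pos'][:2],s['ee_pos'][2]-k] for k in(19,0,32)]))
```

```text
3.0 [482.67621812 -45.46173228 130.00538352] [482.6709825  -45.48172991 130.        ] -0.1507604384011427 [-0.27838512 -0.15971414 -0.2882576 ]
[[225.84942269 199.28682548]
 [225.46567426 193.00494533]
 [226.10608423 203.48681049]]
```

View pics/s1.png

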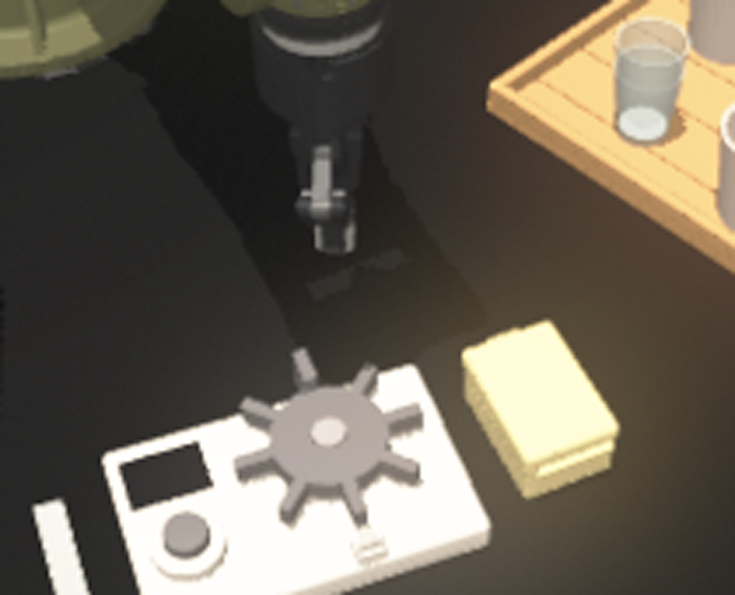

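Run:
```python
from h import *
c=pickle.load(open('scene1.pkl','rb'));P=cloud(c)
q,a=pose(-22.5,95,130);e=np.array([np.cos(a),np.sin(a)]);t=np.array([-e[1],e[0]])
d=P[...,:2]-q[:2];rr=d@e;tt=d@t
m=(abs(rr)<40)&(abs(tt)<40)&(P[...,2]>90)&(P[...,2]<150)
for v in range(180,206):
    k=m[v]
    if k.any():print(v,k.sum(),'z',P[v][k][:,2].round(0),'r',rr[v][k].round(0),'t',tt[v][k].round(0))
```

```text
190 1 z [140.] r [-1.] t [-10.]
193 1 z [131.] r [-1.] t [-9.]
194 1 z [130.] r [-2.] t [-10.]
195 11 z [132. 138. 140. 139. 140. 138. 136. 139. 132. 131. 128.] r [ -8. -13. -15. -14. -15. -13. -11. -14.  -8.  -7.  -3.] t [ 11.   8.   5.   3.   1.  -0.  -2.  -5.  -6.  -8. -10.]
196 11 z [126. 133. 136. 132. 136. 135. 137. 136. 129. 129. 127.] r [ -5. -12. -14. -11. -14. -13. -15. -14.  -7.  -7.  -5.] t [ 11.   8.   6.   4.   2.  -0.  -3.  -4.  -6.  -8. -10.]
197 11 z [125. 131. 132. 132. 133. 132. 129. 134. 126. 127. 125.] r [ -7. -13. -13. -14. -14. -13. -10. -15.  -7.  -9.  -7.] t [ 11.   8.   6.   4.   2.  -0.  -2.  -4.  -6.  -8. -10.]
198 11 z [121. 128. 128. 129. 129. 129. 130. 129. 127. 123. 123.] r [ -6. -12. -13. -14. -13. -13. -14. -13. -11.  -7.  -7.] t [ 11.   8.   6.   4.   2.  -0.  -2.  -4.  -6.  -8. -10.]
199 11 z [118. 125. 125. 124. 124. 123. 126. 126. 122. 117. 119.] r [ -6. -13. -13. -12. -12. -11. -13. -13.  -9.  -5.  -6.] t [11.  8.  6.  4.  2.  0. -2. -4. -6. -7. -9.]
200 11 z [116. 114. 124. 124. 123. 123. 122. 122. 121. 118. 114.] r [ -7.  -5. -14. -14. -13. -14. -12. -12. -11.  -9.  -4.] t [11. 10.  6.  4.  2.  0. -2. -4. -6. -8. -9.]
201 9 z [109. 117. 118. 119. 119. 120. 117. 119. 113.] r [ -3. -10. -12. -12. -12. -14. -11. -12.  -7.] t [10.  7.  5.  3.  0. -2. -4. -6. -7.]
```

```bash
cat >> h.py <<'E'
RIN,ROUT,Z=57,86,57
def flick(bot,end=22.5):
    go=lambda ph,r,sp:bot.servo_line(*(lambda p,a:(p,quat(a,-1)))(*pose(ph,r,Z)),speed=sp)
    go(-22.5,ROUT,150); go(-22.5,RIN,60)
    f=[]
    for ph in np.linspace(-22.5,end,7)[1:]:
        go(ph,RIN,40); f.append(bot.read_state()['ft_force'].round(1))
    bot.dwell(.3);f.append(bot.read_state()['ft_force'].round(1))
    go(end,ROUT,80);print(np.array(f))
def shot(bot,n):
    c=bot.read_camera('scene');pickle.dump(c,open(n+'.pkl','wb'))
    cv2.imwrite(f'pics/{n}.png',cv2.resize(c['image'][190:310,130:300],None,fx=4.5,fy=4.5,interpolation=cv2.INTER_CUBIC))
E
python3 - <<'E'
from h import *
from rig import bot
flick(bot);shot(bot,'f1');s=bot.read_state();print(s['clock'],s['ft_force'])
E
```

```text
[[ 0.2  1.1 -1.4]
 [-0.9  0.7 -0.4]
 [-0.4  1.7 -1.6]
 [-0.1  0.3  0.2]
 [ 0.2  0.7  0.1]
 [ 0.1 -0.1 -0.4]
 [-1.2  0.1  0. ]]
7.1833 [-0.22604614  0.41448518 -0.01809304]
```

View pics/f1.png

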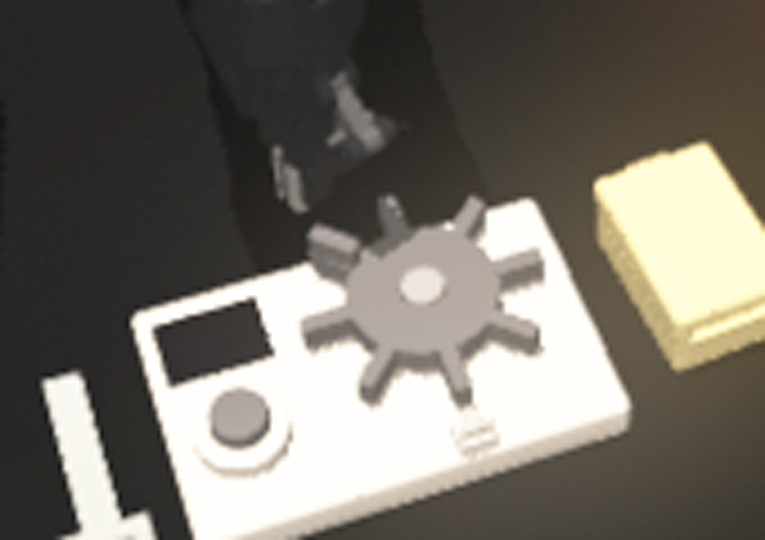

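One click has gone: the fin is now on the front-right tooth, crop (335,245), and forces stayed under 2 N. I'll do the next click and check whether the timer shifted.

```bash
cat >> h.py <<'E'
def shift(n):
    a=pickle.load(open('scene0.pkl','rb'))['image'];b=pickle.load(open(n+'.pkl','rb'))['image']
    g=lambda i:np.float32(cv2.cvtColor(i,cv2.COLOR_BGR2GRAY))
    # back-right patch of base incl. button, pointer
    for x0,y0,x1,y1 in((165,265,205,312),(225,275,275,305)):
        print('shift px',cv2.phaseCorrelate(g(a)[y0:y1,x0:x1],g(b)[y0:y1,x0:x1]))
def finpos(n):
    P=cloud(pickle.load(open(n+'.pkl','rb')));d=P[...,:2]-AX;r=np.hypot(d[...,0],d[...,1])
    m=(r<59)&(r>32)&(P[...,2]>56)&(P[...,2]<66)
    q=d[m].mean(0);print('fin deg from front',(np.degrees(np.arctan2(q[1],q[0])-YAW-np.pi)+180)%360-180,m.sum())
E
python3 - <<'E'
from h import *
from rig import bot
shift('f1');finpos('scene0');finpos('f1')
flick(bot);shot(bot,'f2');s=bot.read_state();print(s['clock'],s['ft_force']);shift('f2');finpos('f2')
E
```

```text
shift px ((-0.021288982726829886, -0.0029667249549980568), 0.99916232911249)
shift px ((-0.033886825402539955, 0.050866143233358585), 1.0088202594121298)
fin deg from front 1.302394086177685 42
fin deg from front 45.2479581809979 46
[[-0.3  0.4 -0.6]
 [-0.3  0.7 -0.2]
 [ 0.6  1.2 -1.2]
 [ 0.4 -0.1  0. ]
 [ 0.3  0.1 -0.4]
 [-0.  -0.  -0.1]
 [-0.2  0.9  0.8]]
11.6083 [-0.78617704 -0.81922753 -0.0995667 ]
shift px ((-0.028770372423156942, 0.004544158995972936), 0.9987276806185643)
shift px ((-0.024584662276577518, 0.056355415696739186), 1.0097961998383205)
fin deg from front 89.85711373560173 52
```

View pics/f2.png

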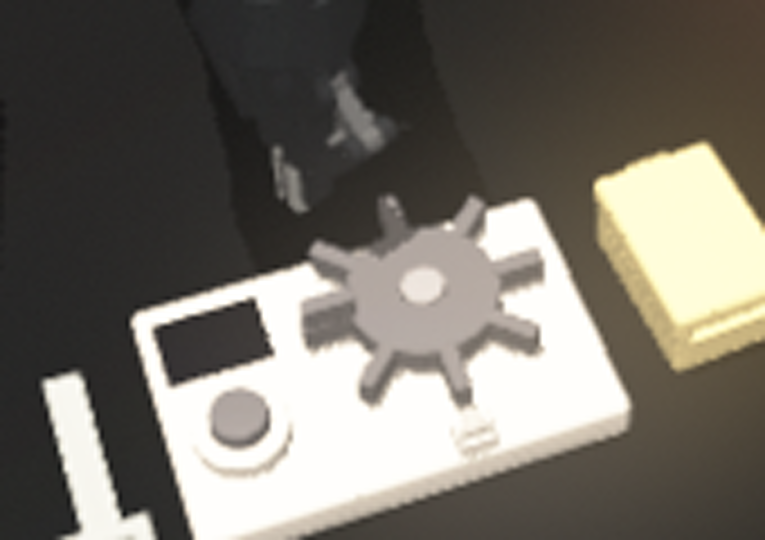

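The second click is in: the fin points right at crop (330,312), which measures 90°. The timer hasn't moved. Two clicks to go.

Run:
```python
from h import *
from rig import bot
for n in('f3','f4'):
    flick(bot);shot(bot,n);finpos(n)
    P=cloud(pickle.load(open(n+'.pkl','rb')))
s=bot.read_state();print(s['clock'],s['ft_force']);shift('f4')
```

```text
[[-0.3  0.8  0.3]
 [-0.4  1.1  0.2]
 [ 0.2  2.2  0.2]
 [-0.5  0.2 -0.7]
 [-0.1 -0.4 -0.3]
 [-0.1  0.5 -0.8]
 [-0.4  0.2  0.1]]
fin deg from front 134.71334492893095 53
[[ 1.  -0.1 -1.4]
 [-0.4  1.   0.4]
 [-0.2  1.7 -0.4]
 [ 0.3 -0.1  0.4]
 [ 0.1  0.8 -0.7]
 [-0.6  0.1 -0.3]
 [-0.   0.1  0.2]]
fin deg from front 179.12672839409424 51
20.4583 [ 0.5670018  -0.19293957  0.24457949]
shift px ((-0.0226845105322262, -0.0027820143596777314), 1.0000059455633163)
shift px ((-0.009890304950555873, 0.07992612943262145), 1.0143835748036703)
```

View pics/f4.png

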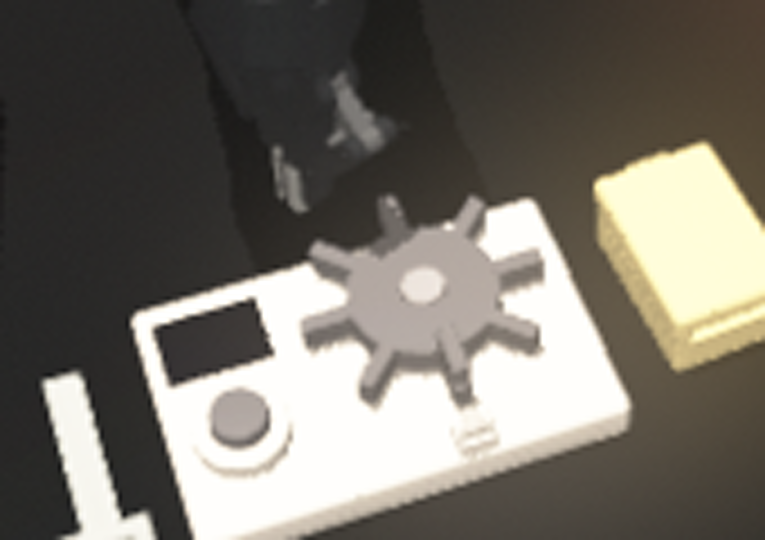

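The fin is at the pointer, crop (458,365), measured 179°, and the timer has still not moved. Next I press the start button.

Run:
```python
from h import *
from rig import bot
q=quat(np.pi+YAW,-1); b=tw([20,-68]);print(b)
p=bot.read_state()['ee_pos']
bot.servo_line([*p[:2],130],speed=150)
bot.servo_line([*b,130],q,speed=150)
bot.servo_line([*b,19+52],speed=80)
print(bot.read_state()['ft_force'])
for z in(50,49,48,47,46,45,44,43,42,41,40):
    h=bot.servo_line([*b,19+z],speed=10,until_force=11)
    s=bot.read_state();print(z,h,(s['ee_pos'][2]-19).round(2),s['ft_force'].round(1))
    if h or s['ft_force'][2]>10: break
bot.dwell(.3);s=bot.read_state();print(s['ee_pos'][2]-19,s['ft_force'].round(1))
c=bot.read_camera('scene');pickle.dump(c,open('p1.pkl','wb'));cv2.imwrite('pics/p1.png',cv2.resize(c['image'][190:310,130:300],None,fx=4.5,fy=4.5))
print(s['clock'])
```

```text
[ 554.10719591 -211.27320168]
[-0.94763324 -0.47243154  0.36861793]
50 False 50.12 [1.3 0.4 0.5]
49 False 48.95 [-1.   0.3 -0.6]
48 False 48.1 [0.  0.1 0.4]
47 False 47.07 [ 0.6 -0.2  2. ]
46 False 46.06 [ 0.2 -0.5  1.8]
45 False 45.03 [0.3 0.4 2. ]
44 False 44.05 [ 0.3 -0.   4.4]
43 False 43.06 [ 0.9 -0.7  4.5]
42 False 42.05 [ 1.2 -0.5  4.8]
41 False 41.89 [-3.   1.2 15. ]
41.8929625786553 [-3.3  1.5 13.5]
25.9
```

View pics/p1.png

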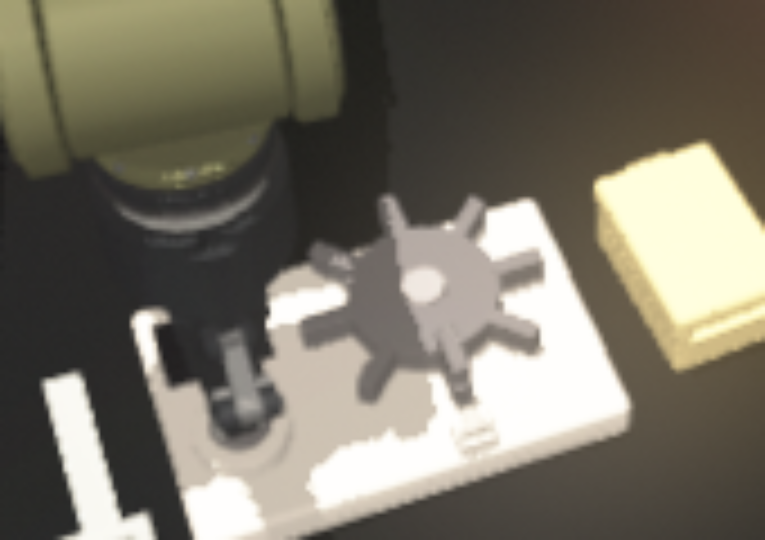

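The button bottomed at 41.9 mm, which is 6 mm of travel, and the force rose from 5 N to about 14 N there. I'll lift straight up, check and hand in.

Run:
```python
from h import *
from rig import bot
b=tw([20,-68])
bot.servo_line([*b,19+55],speed=30)
bot.servo_line([*b,170],speed=150)
bot.servo_line([440,-200,230],speed=200)
bot.dwell(.3);shot(bot,'e');finpos('e');shift('e')
P=cloud(pickle.load(open('e.pkl','rb')));m=np.hypot(*(P[...,:2]-b).transpose(2,0,1))<10
print('button z',np.median(P[m][:,2]),bot.read_state()['clock'],bot.read_state()['ft_force'])
c=bot.read_camera('scene');cv2.imwrite('pics/efull.png',c['image'])
```

```text
fin deg from front 179.46642639329644 47
shift px ((-0.025670118748141846, 0.003759355552404031), 0.9980907699714104)
shift px ((-0.027380257145594555, 0.0476227873489794), 1.0154924116134643)
button z 47.150718325300886 28.5083 [-0.30047962 -0.19270063 -0.85293494]
```

View pics/efull.png

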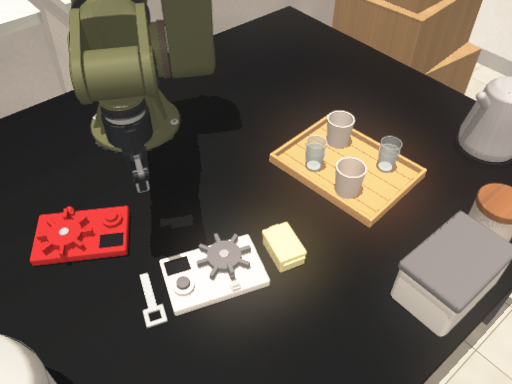

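View pics/e.png

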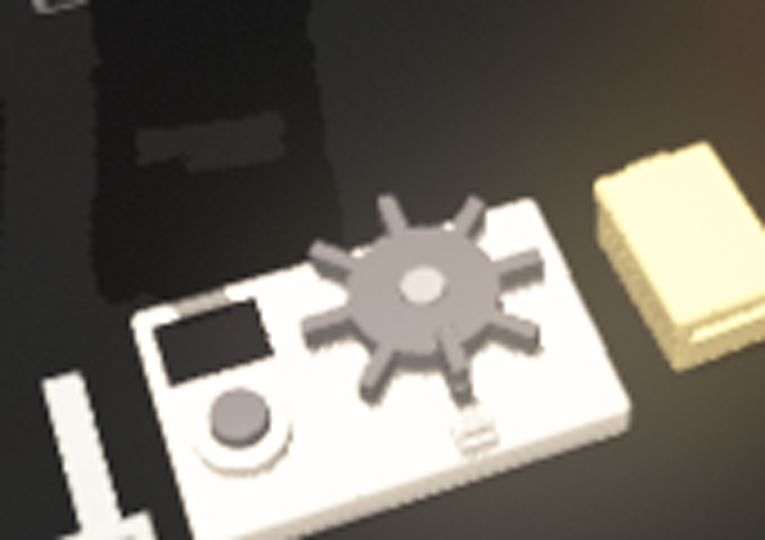

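The fin is at the pointer, crop (455,360), and the button is up at crop (240,418). Everything else is where it was and the arm is clear.

```bash
python3 -c "
from rig import bot
print(bot.finish_job())"
```

```text
the job is handed in; nothing more can be done
None
```

I set the white timer and pressed its start button, then handed the job in at about 28.6 s of the 51 s allowed.

- **Wheel:** it began 4 clicks short. I flicked it counter-clockwise four times with the closed fingertips, one click each. The fin measured 45°, 90°, 135° and 179° from the front; the last is at the pointer. Wrist-force readings during the flicks stayed at or below about 2.5 N.
- **Start button:** pressed only after the fourth click. It bottomed at 41.9 mm, which is the full 6 mm of travel. The force was about 5 N on the way down and rose to 15 N at the stop.
- **Last checks:**
  - The fin is still at the pointer, at 179.5°.
  - The button is back up; its face reads 47 mm against the nominal 48, within camera error.
  - The timer shifted less than 0.1 px in the pictures.
  - The case, opener, cups and glasses look unmoved by eye; I did not measure them.
  - The arm is clear of everything.

No check failed or disagreed.

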